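Bleed the dust-blower tank: open the valve's lock nut and press its tip

ROBOT

A 6-joint arm with a two-finger parallel gripper is mounted at the origin on the work surface. World frame = base frame: x ahead of the robot, y to its left, z up, the work surface at z = 0. Lengths are in m, angles in rad, forces in N, time in s.
With the tool pointing down it reaches from about 0.35 to 0.775 m from the base axis. Payload 7.3 kg.
Tool frame: the origin (TCP) lies between the finger pads; the fingertips stand 22 mm ahead of it and the grasp point (between the pads) lies 3 mm ahead of it; z points along the fingers, y is the direction in which the jaws open and shut (so a half turn about z gives the same grasp; the last joint's range is limited). The gripper opens to 92 mm and grips with 3 to 60 N. Pads are 19 mm wide; open, the fingers measure 130 mm over their backs; the gripper's body (75 mm by 190 mm) begins 47 mm behind the grasp point.
Start: joints at [-1.453, 0.342, 1.524, -0, 1.275, -0.146], TCP at [0.137, -0.507, 0.249] pointing down, gripper open.
Joint ranges: [-2.53, 2.53], [-0.77, 2.02], [0.04, 2.7], [-1, 4.14], [0.28, 2.66], [-3.11, 3.11]. Speed limits (rad/s): [2.57, 2.57, 3.14, 3.14, 3.14, 3.14].

INTERFACE

Orientations are given as a rotation vector (axis times angle).
In Python, from cell import robot gives the robot as it stands.
- The arm moves only by the shell command python3 -m handwheel 'ROWS' [FORCE]. ROWS is JSON, a list of rows, each a list of 5 numbers: the shift along the tool's x, y, z in cm, then the turn about the tool's z in degrees, then the gripper command: -1 is shut, 1 is fully open, values between are in proportion. In form: [[x, y, z, spin, jaw], ...]. A call has 1 to 12 rows; each row is the pose to reach, as a shift and turn from the pose commanded when the call began, along the tool's axes at that moment; what a row does not reach only later rows make up. A row lasts 1/12 s, in which the tool goes at most 41.7 mm and 7.16 degrees, less where a joint would pass 70% of its speed; a pose out of reach is approached as far as the arm can. A call with a gripper value outside its range is refused whole. The fingers move at their own pace and stop on an object; FORCE is the grip in N (left out, the last holds). Time passes only in rows, so rows that repeat a pose let the fingers close. It gives the time, the measured TCP pose, the force and the opening at its end, in the units of the state.
- robot.sense(): the state, without advancing time (a new reading comes with each control period).
- robot.snapshot(name): name is "scene" or "top"; returns a dict with "color" (480x640x3 uint8, blue, green, red), "depth" (480x640 float32, m along the optical axis (not along the pixel's ray), 0 where there is no reading), "fx", "fy", "cx", "cy" (pixels), "rvec" (rotation vector, rad) and "tvec" (3), from world to camera coordinates, as OpenCV has them. Camera axes: x right, y down, z forward; pixel columns grow to the right and rows downward; lengths in m; the calibration is good to about 2 mm. A picture is of the moment at which its call begins.
- robot.job_done(): hands the job in, once; it reports no verdict.
The state is a dict: "clock": time; "joint_positions": joint angles; "qvel": joint speeds; "tau": joint torques, N m; "tcp_pos": TCP position; "eef_rot": TCP orientation; "ft_force": force on the tool from outside, world axes, zero at the start; "ft_torque": the same for the moment, N m; "finger_gap": opening from 0.0 (shut) to 1.0 (fully open).
Only numpy, scipy, OpenCV 4.12 (cv2) and the standard library are available. Lean on these libraries where they do the work, as an engineer would, in place of code of your own. Each camera call takes 0.05 s, during which the arm holds its last target.

TASK

Bleed the blue air tank on the repair table: gripping the little knurled lock nut on its valve with no more than about 30 N, unscrew it (anticlockwise seen from above) all the way up to its stop. Then with the closed fingertips gently press the freed brass tip, with no more than about 15 N, until it is almost fully down, and hold it there for about two seconds to let the air out. Let it spring back up and take the hand away, leaving the nut up and the radio, meter, screw dish and screwdriver where they are.

Things in the scene. Friction and masses are not known exactly. Their poses are not given: they have to be found in the camera images.
- air_tank: Fixed upright blue air tank, 90 mm wide, on a 130 x 130 x 15 mm board; gauge (-x) and spout (+x) reach 70 mm out at 88 mm height. Origin: centre of the board's underside, on the upright valve axis; z up. On this axis: dome to 125 mm, brass boss (diameter 24) to 136 mm, brass stem (diameter 10) to 160 mm, then nut and tip.
- stem_top (a point): Centre of the upper end of the fixed brass stem, 160 mm above the table, on the valve's axis (z up). The nut rests here when it is screwed fully down.
- nut_mid (a point): Centre of the round knurled steel lock nut, diameter 14 mm, 12 mm tall, small red mark on top; 6 mm above its underside, on the valve axis. It rises with the nut. Fingers can reach 20 mm below the nut, beside the stem.
- lock_nut (a joint): Angle of the lock nut, rad: 0 is screwed fully down; grows anticlockwise seen from above; 4.2 is its upper stop. It climbs 1.3 mm per rad along the pin (5.5 mm in all), needs about 0.03 N m, and stays where it is left. Starts between 0 and 0.6. Screwed down, it meets the stem and blocks the pin.
- valve_pin (a joint): How far the valve pin is pressed down, m: 0 up, 0.005 bottom stop. Spring 2 N at first, 10 N at the bottom. Nut and tip ride on it; it goes down only as far as the nut has climbed. It ends in a flat brass tip, diameter 7 mm, on the valve axis, whose top stands 23 to 31 mm above stem_top with the pin up: this varies and is not measured, so feel or look for it.
- radio: Opened portable radio with dark wooden case, 130 x 300 x 75 mm, loose on the table beyond the tank. Bystander. Origin: centre of its underside.
- meter: White multimeter, 145 x 80 x 40 mm, lying loose at one side. Bystander. Origin: centre of its underside.
- screw_dish: Round steel dish with screws, diameter 90 mm, 22 mm tall, at the other side. Bystander. Origin: centre of its underside.
- screwdriver: Screwdriver with orange handle, lying loose at the side nearer the robot. Bystander. Origin near the middle of its length, on its underside.
Things that resemble listed ones, but are neither listed nor needed, are in the scene too. There is more than one size of the air_tank; the one meant has the size given above.

How it is judged:
By the outcome, as a careful person would: the job done as asked, in the order asked, and still so for the second after the job is handed in, with the robot touching nothing.
It also fails if it takes over 72 s, if anything falls off the work surface, if the arm or the gripper's body presses on something with over 40 N, if the wrist force passes 120 N, or if a joint passes its speed limit or range.

## Working session

There is one attempt and no reset: what is moved stays moved. The work goes in short steps, Python scripts to look and compute and a shell command to move; the robot and the scene stay as the last step left them, time stands still between calls to the robot, and variables do not carry over. Pictures are saved under pics/ and viewed, and the job is handed in when it is done.

```bash
ls; mkdir -p pics; python3 - <<'E'
from cell import robot
import cv2
s=robot.sense(); print({k:(v if not hasattr(v,'tolist') else v.tolist()) for k,v in s.items()})
for n in("scene","top"):
    d=robot.snapshot(n); cv2.imwrite(f"pics/{n}1.png",d["color"]); print(n,d["fx"],d["fy"],d["cx"],d["cy"],d["rvec"],d["tvec"])
E
```

```text
pics
{'clock': 0.0, 'joint_positions': [-1.4530024911490382, 0.34277288515741977, 1.5250394155692497, -3.7800809079756336e-06, 1.2753467277783597, -0.1460290020880485], 'qvel': [0.0009017377493900347, 4.6701187690088405e-05, 0.0008336338093468283, -0.0010728295732609966, 0.0012661081227629159, 0.002186929934396251], 'tau': [-0.0004383486793813063, -43.12439203262329, -24.422285556793213, 0.07188012823462486, 0.05600444390438497, -0.00015246732345985947], 'tcp_pos': [0.13686790913324862, -0.5064645150902622, 0.24801106412674978], 'eef_rot': [-3.1127465402609324, -0.413006859203739, -2.9041515991339752e-05], 'ft_force': [-0.4601508258357833, -0.686827753228294, -0.3165474485306228], 'ft_torque': [0.010653692179116292, 0.0035533640012545835, 0.01935619655391788], 'finger_gap': 1.0044408898083292}
scene 496.31717842162277 496.31717842162277 321.03325016340114 236.63185734593722 [ 2.27130228  1.04263025 -0.34820162] [-0.32982102 -0.24700104  1.34890654]
top 483.01037330300153 483.01037330300153 319.62899445626243 236.97496712069318 [ 2.1739906  -2.1769135   0.11054266] [-0.01343503  0.55243597  1.26919955]
```

View pics/scene1.png

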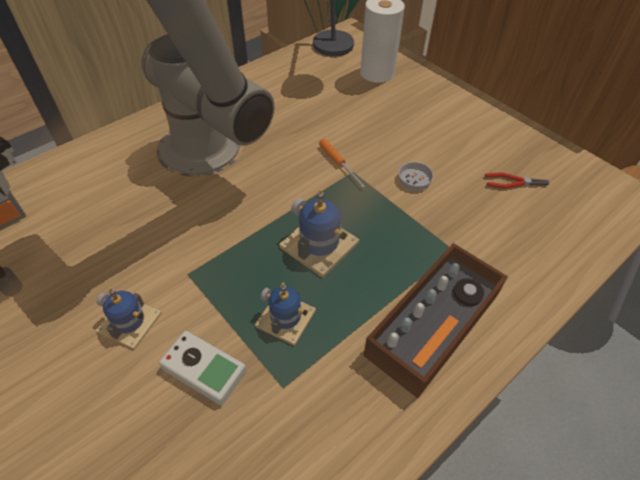

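View pics/top1.png

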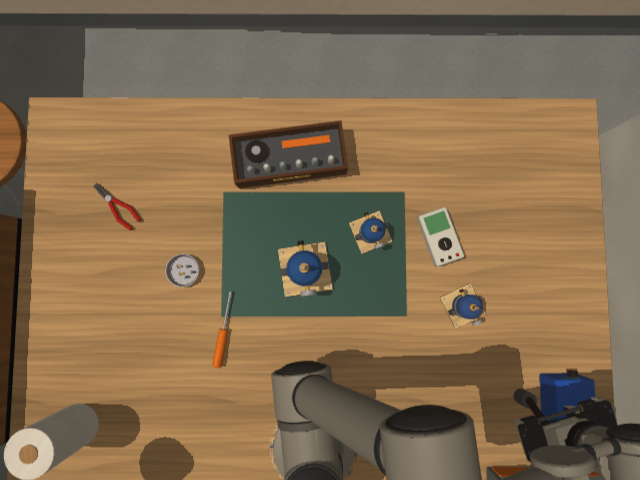

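Three tanks are visible in the top view: a large one at (305,268), and small ones at (373,231) and (468,307). The large board is about 50 px wide, roughly 130 mm, which fits the description. The small ones are about 36 px, roughly 95 mm. I'll confirm this in a crop and measure it.

```bash
cat > h.py <<'E'
import numpy as np, cv2
from cell import robot
def cam(d):
    R=cv2.Rodrigues(np.array(d["rvec"],float))[0]; t=np.array(d["tvec"],float).ravel(); return R,t
def px2w(d,u,v,z=None,depth=None):
    R,t=cam(d); r=np.array([(u-d["cx"])/d["fx"],(v-d["cy"])/d["fy"],1.])
    c=-R.T@t; k=R.T@r
    s=depth if depth is not None else (z-c[2])/k[2]
    return c+s*k
def w2px(d,p):
    R,t=cam(d); q=R@np.array(p)+t; return d["fx"]*q[0]/q[2]+d["cx"],d["fy"]*q[1]/q[2]+d["cy"]
def cloud(d):
    v,u=np.mgrid[:480,:640]; z=d["depth"]; R,t=cam(d)
    P=np.stack([(u-d["cx"])/d["fx"]*z,(v-d["cy"])/d["fy"]*z,z],-1)
    return (P-t)@R
def crop(d,x0,y0,x1,y1,k,name):
    c=cv2.resize(d["color"][y0:y1,x0:x1],None,fx=k,fy=k,interpolation=cv2.INTER_CUBIC); cv2.imwrite(name,c)
E
python3 - <<'E'
from h import *
d=robot.snapshot("top"); s=robot.snapshot("scene")
P=cloud(d)
for c in [(305,268),(373,231),(468,307)]:
    u,v=c; print(c, P[v-6:v+7,u-6:u+7,2].max().round(3), P[v,u].round(3))
b=P[235:300,272:338]; m=(b[...,2]>0.011)&(b[...,2]<0.02)
print("board z~15 pts",m.sum(), cv2.minAreaRect(b[m][:,:2].astype(np.float32)))
for (u0,v0,u1,v1) in [(345,205,400,258),(438,282,490,330)]:
    b=P[v0:v1,u0:u1]; m=(b[...,2]>0.007)&(b[...,2]<0.02); print(cv2.minAreaRect(b[m][:,:2].astype(np.float32)))
np.set_printoptions(linewidth=200)
print((P[258:278,296:314,2]*1000).astype(int))
crop(d,270,230,345,305,8,"pics/tc1.png"); crop(s,270,180,370,280,6,"pics/sc1.png")
E
```

```text
(305, 268) 0.188 [0.465 0.021 0.171]
(373, 231) 1.316 [ 0.561 -0.15   0.093]
(468, 307) 1.316 [ 0.369 -0.388  0.089]
board z~15 pts 1024 ((0.48554879426956177, 0.02492174506187439), (0.16480974853038788, 0.14186660945415497), 10.321778297424316)
((0.5704686045646667, -0.15722504258155823), (0.14756274223327637, 0.142215296626091), 89.6168441772461)
((0.3727242052555084, -0.40261712670326233), (0.09153307229280472, 0.12546999752521515), 24.6223087310791)
[[120 119 125 120 119 121 124 123 124 125 123 122 120 120 123 125 120 118]
 [119 125 122 122 120 126 123 128 126 128 121 124 125 126 122 123 120 120]
 [119 124 119 122 129 123 125 126 124 126 124 127 122 121 125 122 119 121]
 [125 124 122 123 124 127 125 124 128 122 120 121 126 126 126 124 122 122]
 [122 127 126 120 124 121 126 135 124 126 126 127 124 123 125 125 122 122]
 [122 122 125 128 127 136 137 134 136 131 134 129 129 122 121 119 124 122]
 [122 124 125 123 136 170 170 171 174 136 135 134 123 127 125 123 120 128]
 [123 126 129 138 136 174 175 182 176 169 173 136 128 127 124 121 123 121]
 [124 122 127 138 135 175 187 183 184 173 
[... 158 characters left out ...]
140 131 129 118 123 124]
 [123 129 120 123 138 136 169 174 172 139 137 138 125 124 123 121 125 126]
 [123 127 127 124 135 138 136 135 138 141 141 135 126 127 125 122 124 121]
 [125 123 126 126 125 126 139 137 140 137 131 126 125 128 126 122 124 120]
 [124 122 122 122 127 127 127 124 124 126 125 121 122 123 120 121 119 122]
 [120 122 124 123 123 127 127 128 126 122 127 124 125 122 121 125 124 127]
 [124 118 126 126 119 124 127 128 123 126 122 129 123 125 122 122 121 122]
 [121 121 121 122 122 123 125 125 122 126 125 120 122 120 120 122 119 122]
 [117 123 123 120 125 118 120 119 123 120 119 123 123 119 121 123 123 124]
 [123 120 121 126 122 125 122 125 126 120 124 120 125 124 118 118 119 118]]
```

View crops.

View pics/tc1.png

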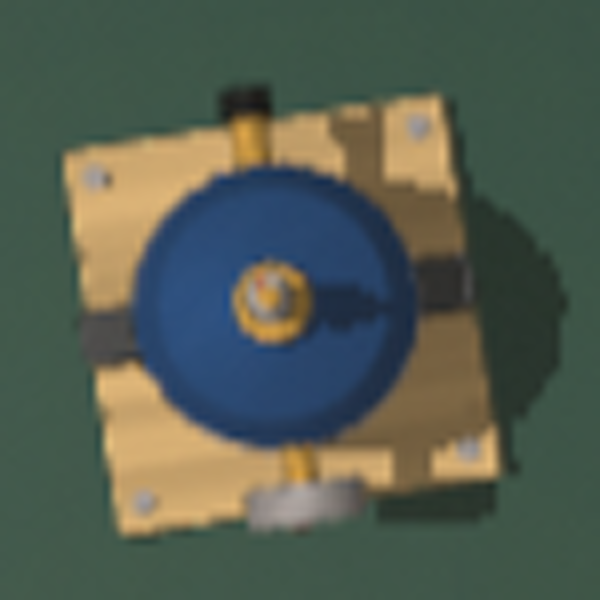

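View pics/sc1.png

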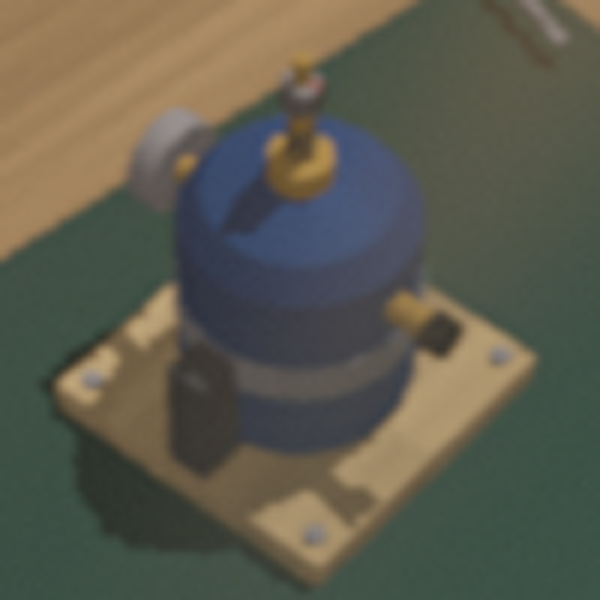

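The crop confirms the large tank: board corners at crop (65,152), (442,97), (500,475) and (120,533), gauge at the bottom, and the valve at about (270,295). The next script estimates the valve axis from several features.

```bash
python3 - <<'E'
from h import *
d=robot.snapshot("top"); s=robot.snapshot("scene")
f=lambda x,y,x0=270,y0=230,k=8:((x+.5)/k-.5+x0,(y+.5)/k-.5+y0)
C=np.array([px2w(d,*f(*c),z=.015) for c in [(65,152),(442,97),(500,475),(120,533)]])
print("board centre",C.mean(0), [np.linalg.norm(C[i]-C[i-1]).round(4) for i in range(4)])
e=C[0]-C[3]; print("x-axis yaw",np.degrees(np.arctan2(e[1],e[0])))
print("boss",px2w(d,*f(273,302),z=.136),"dome",px2w(d,*f(276,305),z=.085))
P=cloud(d);sub=P[230:305,270:345]
for a,b in [(.166,.18),(.131,.142),(.166,.2)]:
    m=(sub[...,2]>a)&(sub[...,2]<b); print(a,b,m.sum(),sub[m].mean(0), (sub[m].max(0)+sub[m].min(0))/2)
print("tip z",np.sort(sub[...,2][sub[...,2]<.3])[-12:])
c=-cam(s)[0].T@cam(s)[1]; print("cams",c,-cam(d)[0].T@cam(d)[1])
g=lambda x,y:f(x,y,270,180,6)
print("scene nut",px2w(s,*g(302,92),z=.166),"stem base",px2w(s,*g(301,160),z=.136))
crop(s,300,180,340,220,15,"pics/sc2.png"); crop(d,293,256,317,280,25,"pics/tc2.png")
E
```

```text
board centre [0.46778064 0.02579348 0.015     ] [np.float64(0.1291), np.float64(0.1286), np.float64(0.1285), np.float64(0.1285)]
x-axis yaw 8.562110786970155
boss [0.4676358  0.02551694 0.136     ] dome [0.46834918 0.02592784 0.085     ]
0.166 0.18 23 [0.4686117  0.02543866 0.17271835] [0.46839841 0.02503598 0.171684  ]
0.131 0.142 44 [0.4682002  0.02517031 0.13697092] [0.46953134 0.02237381 0.13633441]
0.166 0.2 30 [0.46857689 0.0255323  0.17539285] [0.46839841 0.02503598 0.17692603]
tip z [0.17527784 0.17553131 0.17588494 0.17613298 0.17665162 0.18196825
 0.1824309  0.18345327 0.18379583 0.18453639 0.18594328 0.1871357 ]
cams [ 0.9903439  -0.43991786  0.90279096] [ 0.42904946 -0.00609939  1.31609759]
scene nut [0.46754939 0.02475608 0.166     ] stem base [0.47054581 0.0221914  0.136     ]
```

View pics/sc2.png

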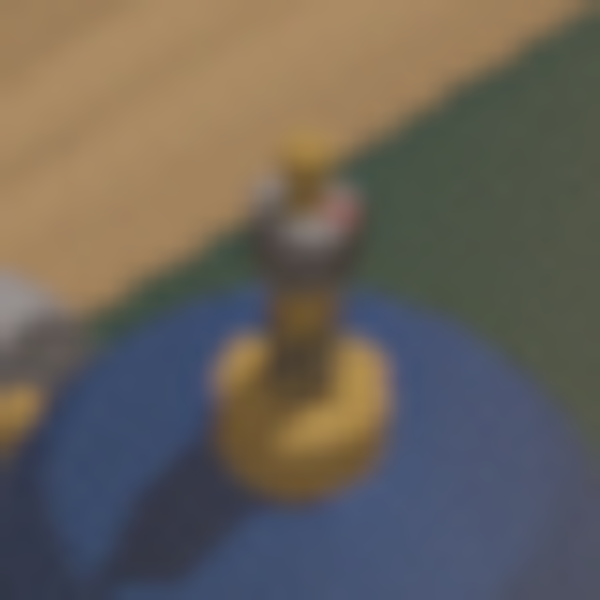

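View pics/tc2.png

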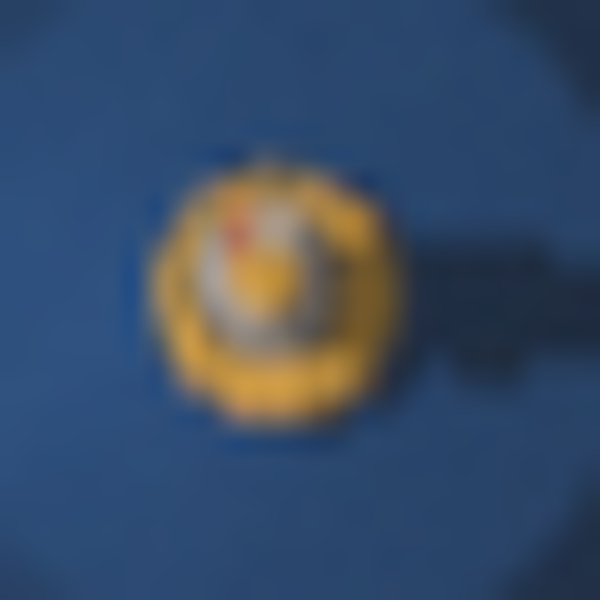

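The valve axis is at about (0.468, 0.0255), and the tip top is at about z 0.184, though that depth is noisy. The wrist needs room for about 245° of anticlockwise turn, so I'll pre-turn it +54° (j6 to about 2.3) on the way.

```bash
python3 -m handwheel '[[2,-2,0,5,1],[5,-4.7,0,10,1],[8,-7.5,0,15,1],[11,-10.3,0,20,1],[14,-13,0,25,1],[17,-15.8,0,30,1],[20,-18.6,0,35,0.3],[23,-21.4,0,40,0],[26,-24.2,0,45,0],[29,-27,0,50,0],[32,-29.8,0,54,0],[34,-31.7,0,54,0]]' 20; cat >>h.py <<'E'
from scipy.spatial.transform import Rotation as Ro
def goal(p):
    s=robot.sense(); R=Ro.from_rotvec(s["eef_rot"]).as_matrix(); t=np.array(s["tcp_pos"])
    np.set_printoptions(suppress=True,precision=4)
    print("t",round(s["clock"],2),"tcp",t,"toolz",R[:,2],"yaw x",np.degrees(np.arctan2(R[1,0],R[0,0])).round(2),"q",np.array(s["joint_positions"]).round(3))
    print("F",np.array(s["ft_force"]).round(2),"T",np.array(s["ft_torque"]).round(3),"gap",round(s["finger_gap"],3),"F_tool",(R.T@np.array(s["ft_force"])).round(2))
    print("shift cm",(R.T@(np.array(p)-t)*100).round(2))
E
python3 -c "
from h import *
goal([.468,.0255,.249])"
```

```text
clock: 1.3
tcp_pos: [0.3833, -0.1099, 0.249]
eef_rot: [-2.96, 1.051, -0.001]
ft_force: [0.1, 0.5, -0.1]
finger_gap: 0.617
t 1.3 tcp [ 0.3833 -0.1099  0.249 ] toolz [ 0.0008 -0.0001 -1.    ] yaw x -39.09 q [-0.472  0.107  1.835  0.     1.198  1.781]
F [ 0.1   0.46 -0.12] T [ 0.048  0.013 -0.   ] gap 0.617 F_tool [-0.21 -0.42  0.12]
shift cm [ -1.96 -15.85   0.  ]
```

```bash
python3 -m handwheel '[[-0.5,-3.5,0,0,0],[-0.9,-6.5,0,0,-0.1],[-1.2,-9.5,0,0,-0.1],[-1.5,-12,0,0,-0.1],[-1.7,-14,0,0,-0.1],[-1.9,-15.2,0,0,-0.1],[-1.96,-15.85,0,0,-0.1],[-1.96,-15.85,0,0,-0.1]]' 20; 
python3 -c "
from h import *
goal([.468,.0255,.249])
d=robot.snapshot('top'); crop(d,255,220,355,295,8,'pics/t3.png')
d=robot.snapshot('scene'); crop(d,260,130,380,220,6,'pics/s3.png')"
```

```text
clock: 1.97
tcp_pos: [0.4669, 0.024, 0.2485]
eef_rot: [2.963, -1.044, -0.0]
ft_force: [-0.4, -0.3, -0.6]
finger_gap: 0.448
t 1.97 tcp [0.4669 0.024  0.2485] toolz [-0.0003 -0.0001 -1.    ] yaw x -38.82 q [-0.113  0.237  1.673 -0.     1.231  2.136]
F [-0.38 -0.35 -0.64] T [ 0.088  0.021 -0.022] gap 0.448 F_tool [-0.08  0.51  0.64]
shift cm [-0.01 -0.18 -0.05]
```

View pics/s3.png

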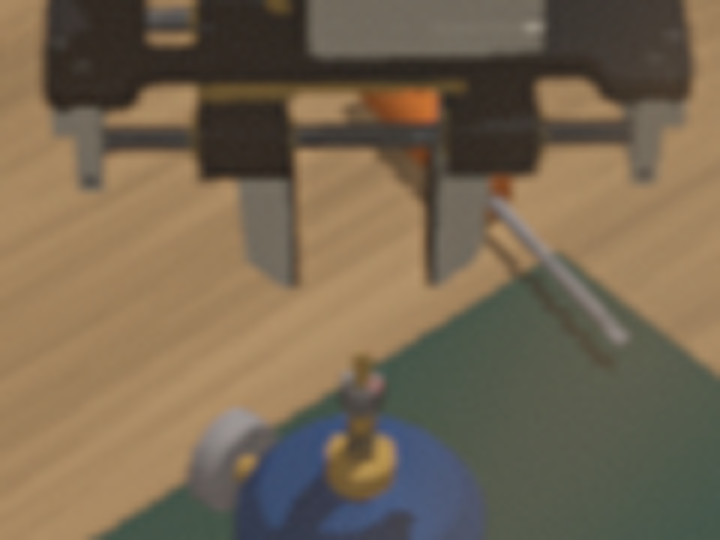

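The scene crop shows the fingers centred over the nut: finger edges at 297 and 430, nut at 362. Descending with the jaws about 41 mm open.

```bash
python3 -m handwheel '[[0,-0.05,1,0,-0.1],[0,-0.1,2.5,0,-0.1],[0,-0.1,4,0,-0.1],[0,-0.1,5.2,0,-0.1],[0,-0.1,6.3,0,-0.2],[0,-0.1,7.1,0,-0.3],[0,-0.1,7.6,0,-0.3],[0,-0.1,7.9,0,-0.3],[0,-0.1,7.9,0,-0.3],[0,-0.1,7.9,0,-0.3]]' 20; 
python3 -c "
from h import *
goal([.468,.0255,.1695])
d=robot.snapshot('scene'); crop(d,280,150,360,210,9,'pics/s4.png')"
```

```text
clock: 2.9
tcp_pos: [0.4676, 0.0241, 0.1701]
eef_rot: [-2.962, 1.046, -0.001]
ft_force: [0.7, -0.0, 1.6]
finger_gap: 0.352
t 2.9 tcp [0.4676 0.0241 0.1701] toolz [ 0.0006 -0.0002 -1.    ] yaw x -38.9 q [-0.112  0.324  1.792 -0.     1.025  2.137]
F [ 0.68 -0.02  1.58] T [ 0.047 -0.04  -0.042] gap 0.352 F_tool [ 0.54 -0.41 -1.58]
shift cm [-0.06 -0.14  0.06]
```

View pics/s4.png

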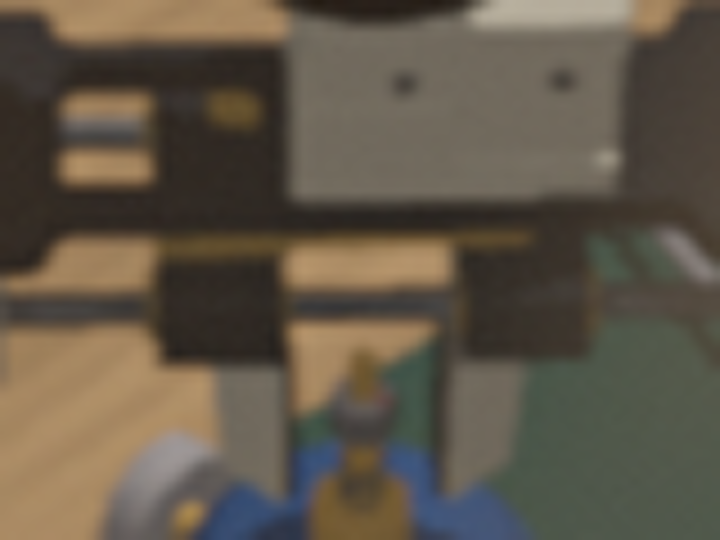

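```bash
python3 -m handwheel '[[0,0,0,0,-0.5],[0,0,0,0,-0.6],[0,0,0,0,-0.7],[0,0,0,0,-0.75],[0,0,0,0,-0.8],[0,0,0,0,-1],[0,0,0,0,-1],[0,0,0,0,-1],[0,0,0,0,-1]]' 18; 
python3 -c "
from h import *
goal([.468,.0255,.1695])"
```

```text
clock: 3.7
tcp_pos: [0.4673, 0.0241, 0.1697]
eef_rot: [2.962, -1.046, -0.0]
ft_force: [-1.7, -3.7, 1.3]
finger_gap: 0.142
t 3.7 tcp [0.4673 0.0241 0.1697] toolz [-0.0002 -0.0004 -1.    ] yaw x -38.88 q [-0.112  0.325  1.792 -0.001  1.025  2.138]
F [-1.73 -3.7   1.25] T [-0.462  0.328 -0.01 ] gap 0.142 F_tool [ 0.97  3.96 -1.25]
shift cm [-0.03 -0.15  0.02]
```

Gripped, with the gap equal to about 13–14 mm. There is about 4 N of sideways force along tool +y, so I'll try a small shift that way to relax it.

```bash
python3 -m handwheel '[[0,0.02,0,0,-1],[0,0.04,0,0,-1],[0,0.04,0,0,-1],[0,0.04,0,0,-1]]' 18; 
python3 -c "
from h import *
goal([.468,.0255,.1695])"
```

```text
clock: 4.03
tcp_pos: [0.4672, 0.024, 0.1697]
eef_rot: [-2.962, 1.046, -0.0]
ft_force: [-0.9, -2.1, 1.4]
finger_gap: 0.147
t 4.03 tcp [0.4672 0.024  0.1697] toolz [ 0.0003  0.     -1.    ] yaw x -38.89 q [-0.113  0.324  1.793  0.     1.024  2.137]
F [-0.92 -2.13  1.42] T [-0.22   0.212 -0.018] gap 0.147 F_tool [ 0.62  2.23 -1.42]
shift cm [-0.03 -0.16  0.02]
```

```bash
python3 -m handwheel '[[0,0.03,0,-1,-1],[0,0.04,-0.01,-5,-1],[0,0.04,-0.02,-9,-1],[0,0.04,-0.03,-13,-1],[0,0.04,-0.04,-17,-1],[0,0.04,-0.05,-21,-1],[0,0.04,-0.06,-25,-1],[0,0.04,-0.065,-29,-1],[0,0.04,-0.075,-33,-1],[0,0.04,-0.08,-36,-1],[0,0.04,-0.09,-40,-1],[0,0.04,-0.09,-40,-1]]' 18; 
python3 -c "
from h import *
goal([.468,.0255,.1695])
d=robot.snapshot('scene'); crop(d,280,150,360,210,9,'pics/s5.png')"
```

```text
clock: 5.03
tcp_pos: [0.4672, 0.0241, 0.1707]
eef_rot: [-3.141, -0.035, -0.002]
ft_force: [-0.5, 0.5, 2.6]
finger_gap: 0.145
t 5.03 tcp [0.4672 0.0241 0.1707] toolz [ 0.001   0.0007 -1.    ] yaw x 1.29 q [-0.113  0.323  1.792  0.001  1.026  1.435]
F [-0.53  0.46  2.57] T [ 0.15  -0.04   0.018] gap 0.145 F_tool [-0.51 -0.47 -2.57]
shift cm [ 0.08 -0.14  0.12]
```

View pics/s5.png

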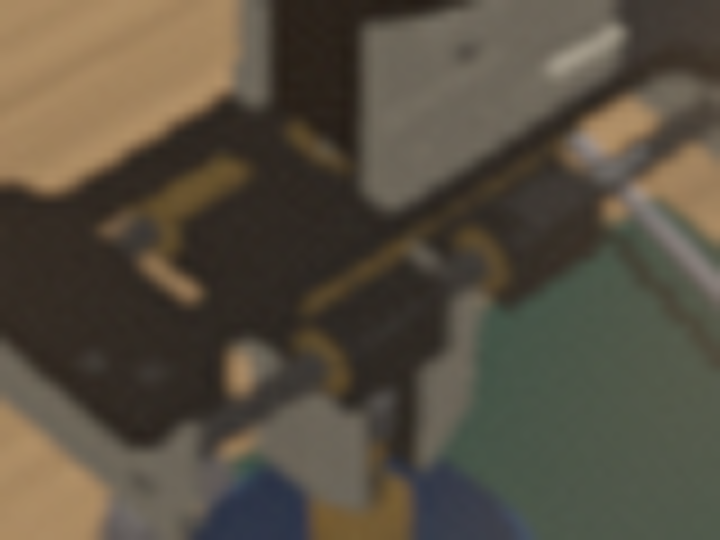

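The turn was smooth with negligible side load. Continuing.

```bash
python3 -m handwheel '[[0,0,-0.01,-5,-1],[0,0,-0.025,-10,-1],[0,0,-0.035,-15,-1],[0,0,-0.05,-20,-1],[0,0,-0.06,-25,-1],[0,0,-0.07,-30,-1],[0,0,-0.08,-35,-1],[0,0,-0.09,-40,-1],[0,0,-0.105,-45,-1],[0,0,-0.115,-50,-1],[0,0,-0.125,-55,-1],[0,0,-0.14,-60,-1]]' 18; 
python3 -c "
from h import *
goal([.468,.0255,.1695])"
```

```text
clock: 6.08
tcp_pos: [0.4671, 0.0242, 0.1721]
eef_rot: [-2.703, -1.6, -0.002]
ft_force: [0.9, 0.8, 1.9]
finger_gap: 0.139
t 6.08 tcp [0.4671 0.0242 0.1721] toolz [ 0.0007  0.001  -1.    ] yaw x 61.24 q [-0.113  0.321  1.79   0.001  1.03   0.388]
F [0.93 0.76 1.94] T [ 0.286 -0.091 -0.003] gap 0.139 F_tool [ 1.12  0.45 -1.94]
shift cm [0.15 0.02 0.26]
```

```bash
python3 -m handwheel '[[0,0,-0.01,-5,-1],[0,0,-0.025,-10,-1],[0,0,-0.035,-15,-1],[0,0,-0.05,-20,-1],[0,0,-0.06,-25,-1],[0,0,-0.07,-30,-1],[0,0,-0.08,-35,-1],[0,0,-0.09,-40,-1],[0,0,-0.105,-45,-1],[0,0,-0.115,-50,-1],[0,0,-0.125,-55,-1],[0,0,-0.14,-60,-1]]' 18; 
python3 -c "
from h import *
goal([.468,.0255,.1695])
d=robot.snapshot('top'); crop(d,270,230,345,305,8,'pics/t6.png')"
```

```text
clock: 7.08
tcp_pos: [0.467, 0.0242, 0.1735]
eef_rot: [-1.541, -2.737, -0.002]
ft_force: [0.7, 2.1, 1.8]
finger_gap: 0.14
t 7.08 tcp [0.467  0.0242 0.1735] toolz [ 0.0004  0.0009 -1.    ] yaw x 121.24 q [-0.113  0.319  1.788  0.001  1.034 -0.659]
F [0.65 2.09 1.79] T [ 0.309 -0.086  0.048] gap 0.14 F_tool [ 1.45  1.64 -1.78]
shift cm [0.06 0.15 0.4 ]
```

Now at 160°. The stop lies somewhere between 207° and 241° of total turn, so I'll go on to 205° and then in smaller steps.

```bash
python3 -m handwheel '[[0,0,-0.01,-4,-1],[0,0.01,-0.02,-8,-1],[0,0.01,-0.03,-12,-1],[0,0.02,-0.04,-16,-1],[0,0.02,-0.045,-20,-1],[0,0.02,-0.055,-24,-1],[0,0.02,-0.065,-28,-1],[0,0.02,-0.075,-32,-1],[0,0.02,-0.08,-36,-1],[0,0.02,-0.09,-40,-1],[0,0.02,-0.1,-44,-1],[0,0.02,-0.1,-44,-1]]' 18; 
python3 -c "
from h import *
goal([.468,.0255,.1695])"; python3 -m handwheel '[[0,0,-0.01,-3,-1],[0,0,-0.015,-6,-1],[0,0,-0.02,-9,-1],[0,0,-0.03,-12,-1],[0,0,-0.03,-12,-1]]' 18; 
python3 -c "
from h import *
goal([.468,.0255,.1695])"
```

```text
clock: 8.13
tcp_pos: [0.4669, 0.0241, 0.1744]
eef_rot: [-0.408, -3.115, -0.001]
ft_force: [-1.2, 1.3, 2.4]
finger_gap: 0.144
t 8.13 tcp [0.4669 0.0241 0.1744] toolz [-0.0003  0.0006 -1.    ] yaw x 165.07 q [-0.113  0.318  1.787  0.001  1.037 -1.423]
F [-1.21  1.29  2.38] T [ 0.358 -0.038  0.01 ] gap 0.144 F_tool [ 1.51  0.94 -2.38]
shift cm [-0.07  0.16  0.49]
clock: 8.55
tcp_pos: [0.4669, 0.0241, 0.1747]
eef_rot: [-0.083, -3.14, -0.001]
ft_force: [-1.0, 2.5, 1.9]
finger_gap: 0.143
t 8.55 tcp [0.4669 0.0241 0.1747] toolz [-0.0003  0.0004 -1.    ] yaw x 176.98 q [-0.113  0.318  1.787  0.     1.038 -1.631]
F [-1.02  2.45  1.9 ] T [ 0.453 -0.031 -0.021] gap 0.143 F_tool [ 1.15  2.39 -1.9 ]
shift cm [-0.1   0.15  0.52]
```

```bash
for i in 1; do python3 -m handwheel '[[0,0,-0.01,-3,-1],[0,0,-0.015,-6,-1],[0,0,-0.02,-8,-1],[0,0,-0.02,-8,-1]]' 18; done
python3 -c "
from h import *
goal([.468,.0255,.1695]);print(robot.sense()['tau'][5])"; python3 -m handwheel '[[0,0,-0.01,-3,-1],[0,0,-0.015,-6,-1],[0,0,-0.02,-8,-1],[0,0,-0.02,-8,-1]]' 18
python3 -c "
from h import *
goal([.468,.0255,.1695]);print(robot.sense()['tau'][5])"
```

```text
clock: 8.88
tcp_pos: [0.4669, 0.024, 0.1748]
eef_rot: [0.135, -3.138, -0.001]
ft_force: [-0.3, 2.8, 2.3]
finger_gap: 0.141
t 8.88 tcp [0.4669 0.024  0.1748] toolz [-0.0004  0.0004 -1.    ] yaw x -175.07 q [-0.113  0.317  1.786  0.     1.038 -1.77 ]
F [-0.31  2.85  2.29] T [ 0.505 -0.011  0.018] gap 0.141 F_tool [ 0.06  2.86 -2.29]
shift cm [-0.12  0.14  0.53]
-0.5475758761167526
clock: 9.22
tcp_pos: [0.4673, 0.0241, 0.175]
eef_rot: [-0.354, 3.121, 0.001]
ft_force: [1.3, 3.2, 0.4]
finger_gap: 0.141
t 9.22 tcp [0.4673 0.0241 0.175 ] toolz [ 0.0005  0.0006 -1.    ] yaw x -167.07 q [-0.113  0.317  1.786  0.001  1.038 -1.91 ]
F [1.32 3.23 0.36] T [ 0.666 -0.228 -0.114] gap 0.141 F_tool [-2.01  2.85 -0.35]
shift cm [-0.1   0.12  0.55]
-0.6388845294713974
```

Tz jumped to −0.114, so the stop was probably reached at about 230°. One more small step will confirm it.

```bash
python3 -m handwheel '[[0,0,0,-3,-1],[0,0,0,-6,-1],[0,0,0,-6,-1]]' 18
python3 -c "
from h import *
goal([.468,.0255,.1695]);print(robot.sense()['tau'][5])"; python3 -m handwheel '[[0,0,0,-3,-1],[0,0,0,-6,-1],[0,0,0,-6,-1]]' 18
python3 -c "
from h import *
goal([.468,.0255,.1695]);print(robot.sense()['tau'][5])"
```

```text
clock: 9.47
tcp_pos: [0.4674, 0.0241, 0.175]
eef_rot: [-0.518, 3.098, 0.001]
ft_force: [2.1, 3.7, -0.8]
finger_gap: 0.141
t 9.47 tcp [0.4674 0.0241 0.175 ] toolz [ 0.0007  0.0005 -1.    ] yaw x -161.01 q [-0.113  0.317  1.786  0.001  1.038 -2.016]
F [ 2.07  3.71 -0.82] T [ 0.717 -0.417  0.039] gap 0.141 F_tool [-3.16  2.83  0.82]
shift cm [-0.1   0.11  0.55]
-0.6938351131975651
clock: 9.72
tcp_pos: [0.4673, 0.0241, 0.1751]
eef_rot: [-0.679, 3.067, 0.001]
ft_force: [1.9, 4.4, -0.0]
finger_gap: 0.142
t 9.72 tcp [0.4673 0.0241 0.1751] toolz [ 0.0007  0.0006 -1.    ] yaw x -155.03 q [-0.113  0.317  1.786  0.001  1.038 -2.12 ]
F [ 1.86  4.44 -0.03] T [ 0.842 -0.441 -0.054] gap 0.142 F_tool [-3.56  3.24  0.04]
shift cm [-0.12  0.1   0.56]
-0.7063525915145874
```

Total wrist turn is now 244°. Fz fell to about 0, which fits a nut that has stopped rising. I'll release, lift and check the red mark and height.

```bash
python3 -m handwheel '[[0,0,0,0,-0.8],[0,0,0,0,-0.6],[0,0,0,0,-0.5],[0,0,-1,0,-0.5],[0,0,-3,0,-0.5],[0,0,-5,0,-0.5],[0,0,-7,0,-0.5],[0,0,-8,0,-0.5],[0,0,-8,0,-0.5]]' 18
python3 -c "
from h import *
goal([.468,.0255,.1695])
d=robot.snapshot('scene'); crop(d,300,180,340,220,15,'pics/s7.png')
P=cloud(d)
v,u=193,320
print((P[183:203,314:327,2]*1000).astype(int))"
```

```text
clock: 10.47
tcp_pos: [0.468, 0.0232, 0.2573]
eef_rot: [-0.678, 3.064, -0.004]
ft_force: [-0.5, -0.2, -0.2]
finger_gap: 0.252
t 10.47 tcp [0.468  0.0232 0.2573] toolz [ 0.0042 -0.0015 -1.    ] yaw x -155.03 q [-0.114  0.229  1.659 -0.001  1.249 -2.12 ]
F [-0.53 -0.23 -0.15] T [ 0.109 -0.132 -0.045] gap 0.252 F_tool [0.58 0.01 0.15]
shift cm [-0.07  0.24  8.78]
[[  0  -4  -3  -2   0   0   0  -1   0   1   0  -4   0]
 [ -1  -3   1  -1  -1   0   0  -2  -3  -1  -1   0   2]
 [  0  -2   0   0  -1  -1  -2   0   2   0  -3  -1  -2]
 [  0  -2   0   0   0  -1   1  -4  -2   0   0  -1   0]
 [ -2   0   1  -1  -2  -1  -2  -1  -1   0   1  -2   0]
 [  0  -2   0  -1  -1  -4   0   0  -1   0   2   2   0]
 [ -1  -1   0  -4  -1 182 182 182 184   0  -2   0   0]
 [  0   0  -1   0 177 182 181 183 182 176   1  -4   0]
 [ -1   1   0 175 175 178 179 178 177 175  -1  -1   3]
 [  0   0  -3 175 174 175 178 178 173 176 172   0   2]
 [  0  -1   1 174 174 174 177 177 178 173 172  -1  -1]
 [  0  -1   0 172 175 174 175 177 173 174 167  -4   0]
 [ -4  -1  -3 167 170 171 174 172 173 169  -2  -1   1]
 [  0  -1  -1   0 169 170 173 169 168 165   1   1  -1]
 [  0   1   0  -2 159 169 164 166 166   0   1   0   1]
 [  0   2   0  -2 157 157 158 158 159  -1  -1   0   0]
 [  1   0 117 119 154 157 157 158 156 117 116  -2  -1]
 [115 120 119 119 155 154 152 155 153 121 119 119 119]
 [122 120 119 120 149 152 152 152 151 118 119 120 121]
 [902 123 120 135 146 148 148 149 148 134 121 120 120]]
```

View pics/s7.png

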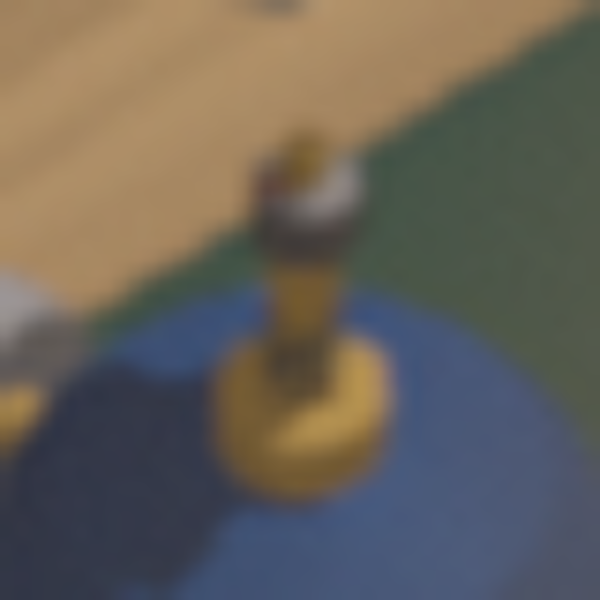

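The nut has risen about 28 crop px (1.9 px), and the red mark has gone from the right (342,212) to the back-left (270,185). Quantifying.

```bash
python3 - <<'E'
from h import *
s=robot.snapshot("scene"); d=robot.snapshot("top")
f=lambda x,y:((x+.5)/15-.5+300,(y+.5)/15-.5+180)
a=np.array([.468,.0255])
for p,z in[((342,212),.1722),((270,185),.1775)]:
    w=px2w(s,*f(*p),z=z)[:2]-a; print(w, np.hypot(*w),np.degrees(np.arctan2(w[1],w[0])))
for z in(.1602,.1655,.16,.172,.1775,.184,.189,.191): 
    u,v=w2px(s,[*a,z]); print(z,(u-300+.5)*15-.5,(v-180+.5)*15-.5)
R,t=cam(s);C=-R.T@t;dr=(C[:2]-a)/np.linalg.norm(C[:2]-a)
for z in(.1602,.1655): print("near edge",[((u-300+.5)*15,(v-180+.5)*15) for u,v in [w2px(s,[*(a+.007*dr),z])]])
crop(s,308,184,332,204,25,"pics/s8.png")
crop(d,285,250,325,280,20,"pics/t8.png")
E
```

```text
[0.00447949 0.00136686] 0.004683391075903303 16.968963270564995
[-0.00179022 -0.00613492] 0.006390784369193896 -106.26772131995064
0.1602 311.5028466764802 259.35586902145985
0.1655 312.00618821763936 232.56094917677456
0.16 311.48393280077084 260.3627316428357
0.172 312.62913407782673 199.3990044009419
0.1775 313.16116076787677 171.07705727478145
0.184 313.79581658816204 137.29174363992823
0.189 314.288418509566 111.06853748660708
0.191 314.48654321206345 100.5215528080765
near edge [(np.float64(311.29704757647744), np.float64(297.4284291313462))]
near edge [(np.float64(311.7996795815395), np.float64(270.67128078235385))]
```

View pics/s8.png

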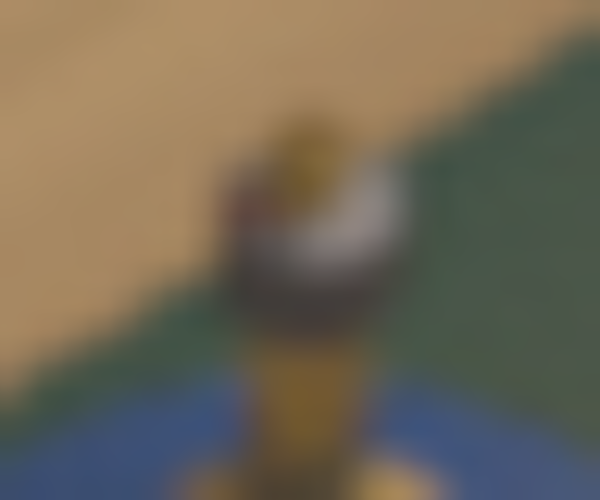

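View pics/t8.png

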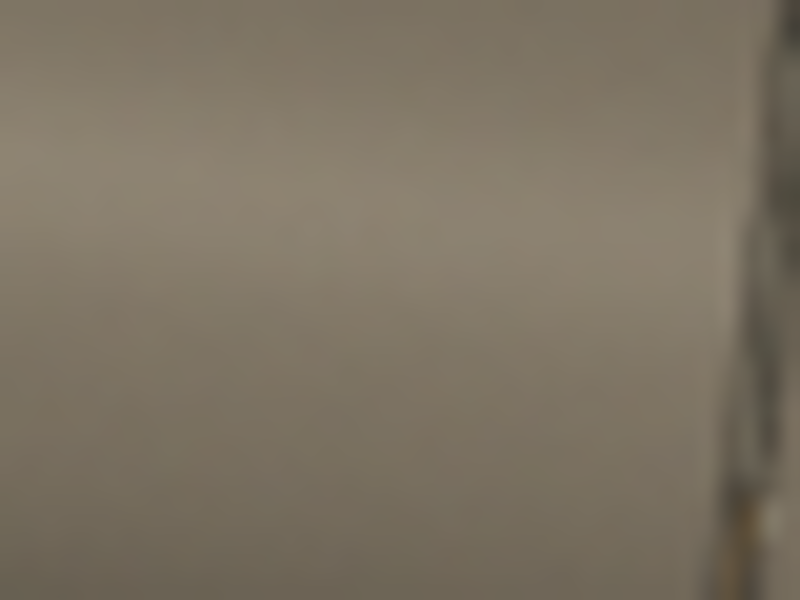

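The mark turned about 237° (±15°) and the nut rose about 5.5 mm by its lower edge, both consistent with the stop. To be sure, I'll regrip at 25 N and check that a further turn meets resistance and slips.

```bash
python3 -m handwheel '[[0,0.04,2,0,-0.5],[0,0.04,4.5,0,-0.5],[0,0.04,6.5,0,-0.5],[0,0.04,7.5,0,-0.5],[0,0.04,8,0,-0.5],[0,0.04,8,0,-0.7],[0,0.04,8,0,-0.85],[0,0.04,8,0,-1],[0,0.04,8,0,-1],[0,0.04,8,0,-1],[0,0.04,8,0,-1]]' 25
python3 -c "
from h import *
goal([.468,.0255,.1695]);print(robot.sense()['tau'][5])"; python3 -m handwheel '[[0,0,0,-4,-1],[0,0,0,-8,-1],[0,0,0,-12,-1]]' 25
python3 -c "
from h import *
goal([.468,.0255,.1695]);print(robot.sense()['tau'][5])"
python3 -m handwheel '[[0,0,0,-4,-1],[0,0,0,-8,-1],[0,0,0,-12,-1]]' 25
python3 -c "
from h import *
goal([.468,.0255,.1695]);print(robot.sense()['tau'][5])"
```

```text
clock: 11.53
tcp_pos: [0.4668, 0.024, 0.1752]
eef_rot: [-0.683, 3.066, -0.001]
ft_force: [-1.2, -0.5, -4.6]
finger_gap: 0.142
t 11.53 tcp [0.4668 0.024  0.1752] toolz [ 0.0002 -0.0003 -1.    ] yaw x -154.89 q [-0.113  0.317  1.786 -0.     1.039 -2.121]
F [-1.23 -0.52 -4.63] T [ 0.002 -0.129 -0.011] gap 0.142 F_tool [1.34 0.06 4.63]
shift cm [-0.17  0.08  0.57]
-0.006849388300906867
clock: 11.78
tcp_pos: [0.4669, 0.024, 0.1752]
eef_rot: [-1.005, 2.976, -0.001]
ft_force: [-0.2, -1.3, -3.5]
finger_gap: 0.142
t 11.78 tcp [0.4669 0.024  0.1752] toolz [ 0.0003 -0.0003 -1.    ] yaw x -142.69 q [-0.113  0.317  1.786 -0.     1.038 -2.334]
F [-0.25 -1.33 -3.52] T [ 0.004 -0.1   -0.023] gap 0.142 F_tool [ 1.   -0.91  3.52]
shift cm [-0.18  0.05  0.57]
1.094253659248352
clock: 12.03
tcp_pos: [0.467, 0.024, 0.1754]
eef_rot: [-1.31, 2.855, -0.001]
ft_force: [-0.0, -0.4, -3.2]
finger_gap: 0.14
t 12.03 tcp [0.467  0.024  0.1754] toolz [ 0.0005 -0.0003 -1.    ] yaw x -130.7 q [-0.113  0.316  1.786 -0.     1.039 -2.544]
F [-0.03 -0.42 -3.21] T [ 0.026 -0.054 -0.167] gap 0.14 F_tool [ 0.34 -0.25  3.21]
shift cm [-0.18  0.02  0.59]
0.9531911462545395
```

Tz is now −0.167 N m, against about 0.03 for free turning, which clearly indicates the stop. One more small turn to confirm it stays there.

```bash
python3 -m handwheel '[[0,0,0,-4,-1],[0,0,0,-8,-1]]' 25
python3 -c "
from h import *
goal([.468,.0255,.1695]);print(robot.sense()['tau'][5])"
python3 -m handwheel '[[0,0,0,-4,-1],[0,0,0,-8,-1],[0,0,0,-10,-1]]' 25
python3 -c "
from h import *
goal([.468,.0255,.1695]);print(robot.sense()['tau'][5])"
```

```text
clock: 12.2
tcp_pos: [0.467, 0.0241, 0.1752]
eef_rot: [-1.506, 2.756, -0.0]
ft_force: [0.3, -0.1, -4.5]
finger_gap: 0.142
t 12.2 tcp [0.467  0.0241 0.1752] toolz [ 0.0005 -0.     -1.    ] yaw x -122.69 q [-0.112  0.317  1.786  0.     1.038 -2.683]
F [ 0.32 -0.12 -4.48] T [ 0.116 -0.09  -0.029] gap 0.142 F_tool [-0.07 -0.33  4.48]
shift cm [-0.17 -0.01  0.57]
1.083238162100315
clock: 12.45
tcp_pos: [0.467, 0.0241, 0.1754]
eef_rot: [-1.741, 2.615, -0.001]
ft_force: [0.0, -0.6, -2.1]
finger_gap: 0.139
t 12.45 tcp [0.467  0.0241 0.1754] toolz [ 0.0006 -0.0001 -1.    ] yaw x -112.69 q [-0.112  0.316  1.786 -0.     1.039 -2.858]
F [ 0.01 -0.6  -2.09] T [ 0.09  -0.02  -0.046] gap 0.139 F_tool [ 0.55 -0.24  2.09]
shift cm [-0.16 -0.04  0.59]
0.06529528414830565
```

The torque readings are noisy. The mark is the better test: the wrist turned a further 42°, so if the mark has not moved the nut is at its stop. Releasing and lifting to look.

```bash
python3 -m handwheel '[[0,0,0,0,-0.8],[0,0,0,0,-0.6],[0,0,0,0,-0.5],[0,0,-1,0,-0.5],[0,0,-3,0,-0.5],[0,0,-5,0,-0.6],[0,0,-6,0,-1],[0,0,-6,0,-1],[0,0,-6,0,-1]]' 25
python3 -c "
from h import *
goal([.4673,.0243,.22])
d=robot.snapshot('scene'); crop(d,308,184,332,204,25,'pics/s9.png')"
```

```text
clock: 13.2
tcp_pos: [0.4671, 0.0242, 0.2355]
eef_rot: [-1.735, 2.617, -0.002]
ft_force: [-0.0, 0.2, 0.1]
finger_gap: 0.039
t 13.2 tcp [0.4671 0.0242 0.2355] toolz [ 0.0017 -0.0002 -1.    ] yaw x -112.92 q [-0.112  0.249  1.696 -0.     1.195 -2.854]
F [-0.02  0.19  0.06] T [ 0.162 -0.055 -0.024] gap 0.039 F_tool [-0.17  0.1  -0.06]
shift cm [-0.02 -0.01  1.55]
```

View pics/s9.png

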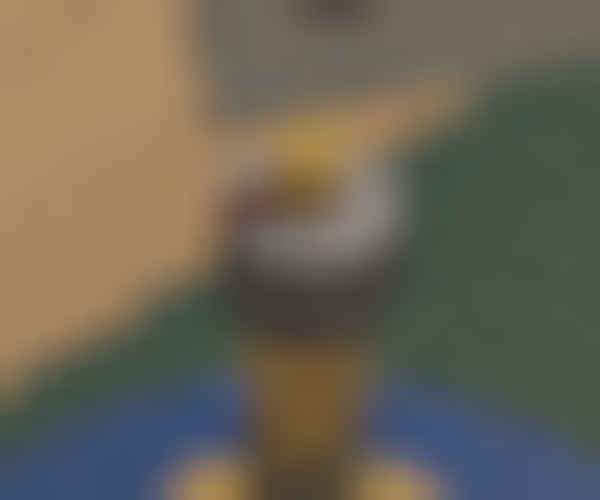

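The mark stayed at (250,205) while the wrist turned 42° more, so the nut is on its stop. Now pressing with closed fingertips: the tip is expected at about z 0.184, so contact should come at TCP z of about 0.206.

```bash
python3 -m handwheel '[[0,0,0.5,0,-1],[0,0,1,0,-1],[0,0,1.5,0,-1],[0,0,1.9,0,-1],[0,0,2.1,0,-1],[0,0,2.1,0,-1],[0,0,2.1,0,-1]]' 15
python3 -c "
from h import *
goal([.4673,.0243,.206])
d=robot.snapshot('scene'); crop(d,300,174,340,204,18,'pics/s10.png')"
```

```text
clock: 13.83
tcp_pos: [0.4669, 0.0241, 0.2139]
eef_rot: [1.736, -2.618, -0.0]
ft_force: [0.1, 0.5, -0.4]
finger_gap: 0.006
t 13.83 tcp [0.4669 0.0241 0.2139] toolz [-0.0004 -0.     -1.    ] yaw x -112.89 q [-0.112  0.271  1.73  -0.     1.141 -2.855]
F [ 0.07  0.46 -0.42] T [ 0.139 -0.105  0.021] gap 0.006 F_tool [-0.45  0.12  0.42]
shift cm [-0.03 -0.03  0.79]
```

View pics/s10.png

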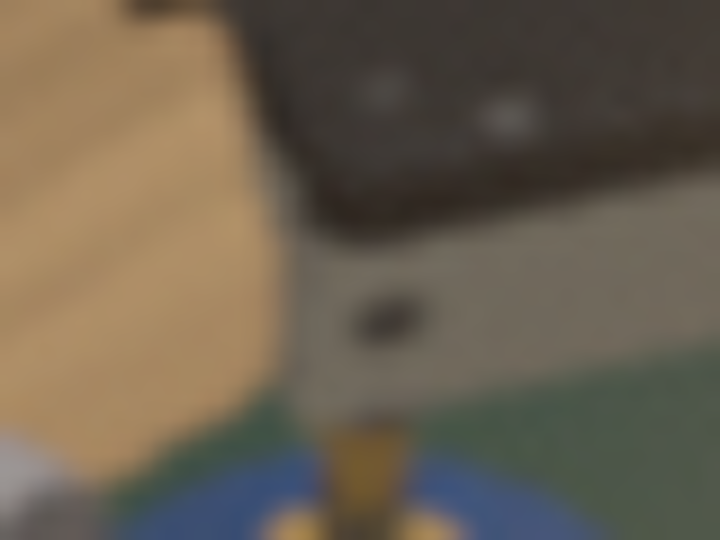

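The hand blocks the view, so I'll feel for the tip in small steps.

```bash
python3 -m handwheel '[[0,0,0.1,0,-1],[0,0,0.2,0,-1],[0,0,0.3,0,-1],[0,0,0.3,0,-1]]'; python3 -m handwheel '[[0,0,0.1,0,-1],[0,0,0.15,0,-1],[0,0,0.15,0,-1]]'; python3 -m handwheel '[[0,0,0.05,0,-1],[0,0,0.1,0,-1],[0,0,0.1,0,-1]]'; python3 -m handwheel '[[0,0,0.05,0,-1],[0,0,0.05,0,-1],[0,0,0.05,0,-1]]'
```

```text
clock: 14.22
tcp_pos: [0.4668, 0.0241, 0.211]
eef_rot: [1.736, -2.618, -0.0]
ft_force: [-0.2, 0.3, -0.9]
finger_gap: 0.005
clock: 14.47
tcp_pos: [0.4668, 0.0242, 0.2095]
eef_rot: [1.737, -2.618, -0.0]
ft_force: [-0.3, -0.0, 0.1]
finger_gap: 0.008
clock: 14.72
tcp_pos: [0.4668, 0.0241, 0.2085]
eef_rot: [1.736, -2.618, 0.0]
ft_force: [-0.2, -0.0, -0.4]
finger_gap: 0.006
clock: 14.97
tcp_pos: [0.4669, 0.0241, 0.2081]
eef_rot: [1.737, -2.618, 0.0]
ft_force: [-0.2, 1.1, 1.0]
finger_gap: 0.004
```

```bash
for i in 1; do python3 -m handwheel '[[0,0,0.04,0,-1],[0,0,0.04,0,-1],[0,0,0.04,0,-1]]'; python3 -m handwheel '[[0,0,0.04,0,-1],[0,0,0.04,0,-1],[0,0,0.04,0,-1]]';python3 -m handwheel '[[0,0,0.04,0,-1],[0,0,0.04,0,-1],[0,0,0.04,0,-1]]'; done | grep -v rot
```

```text
clock: 15.22
tcp_pos: [0.4669, 0.0241, 0.2077]
ft_force: [0.3, -0.1, 0.5]
finger_gap: 0.002
clock: 15.47
tcp_pos: [0.4669, 0.0241, 0.2073]
ft_force: [0.8, 0.0, 0.1]
finger_gap: 0.009
clock: 15.72
tcp_pos: [0.4669, 0.0241, 0.2069]
ft_force: [0.0, 0.4, 0.9]
finger_gap: 0.009
```

```bash
for i in 1; do python3 -m handwheel '[[0,0,0.05,0,-1],[0,0,0.05,0,-1],[0,0,0.05,0,-1]]'; python3 -m handwheel '[[0,0,0.05,0,-1],[0,0,0.05,0,-1],[0,0,0.05,0,-1]]';python3 -m handwheel '[[0,0,0.05,0,-1],[0,0,0.05,0,-1],[0,0,0.05,0,-1]]'; done | grep -v rot
```

```text
clock: 15.97
tcp_pos: [0.4669, 0.0241, 0.2064]
ft_force: [-0.5, -0.3, 0.5]
finger_gap: 0.0
clock: 16.22
tcp_pos: [0.4668, 0.0242, 0.2059]
ft_force: [0.7, -1.3, 0.3]
finger_gap: 0.003
clock: 16.47
tcp_pos: [0.4669, 0.0241, 0.2056]
ft_force: [-0.1, 0.0, 1.6]
finger_gap: 0.002
```

```bash
for i in 1; do python3 -m handwheel '[[0,0,0.05,0,-1],[0,0,0.05,0,-1],[0,0,0.05,0,-1]]'; python3 -m handwheel '[[0,0,0.05,0,-1],[0,0,0.05,0,-1],[0,0,0.05,0,-1]]'; done | grep -v rot
python3 -c "
from h import *
for i in range(4):
  s=robot.sense(); print(s['tcp_pos'][2],s['ft_force'][2]); robot.snapshot('top')"
```

```text
clock: 16.72
tcp_pos: [0.467, 0.0241, 0.205]
ft_force: [-0.2, 0.4, 3.5]
finger_gap: 0.006
clock: 16.97
tcp_pos: [0.4669, 0.0242, 0.2045]
ft_force: [-0.7, -0.3, 4.1]
finger_gap: 0.004
0.20448878639862192 4.148631316965868
0.20448789509007598 3.4355157308897746
0.20449373440652951 2.9978723258804916
0.20447380725960468 3.4550614626944274
```

The tip was met at TCP z of about 0.2054. Pressing on gradually.

```bash
python3 -m handwheel '[[0,0,0.04,0,-1],[0,0,0.08,0,-1],[0,0,0.12,0,-1],[0,0,0.16,0,-1],[0,0,0.2,0,-1],[0,0,0.2,0,-1]]'|grep -v rot
cat > av.py <<'E'
from h import *
a=[]
for i in range(5):
  s=robot.sense(); a.append([s['tcp_pos'][2],*s['ft_force']]); robot.snapshot('top')
print(s['clock'],np.mean(a,0).round(5),np.array(a)[:,3].round(1))
E
python3 av.py;  python3 -m handwheel '[[0,0,0.04,0,-1],[0,0,0.08,0,-1],[0,0,0.1,0,-1],[0,0,0.1,0,-1]]'|grep -v rot
python3 av.py
```

```text
clock: 17.67
tcp_pos: [0.467, 0.0241, 0.2026]
ft_force: [-1.6, 0.4, 6.1]
finger_gap: 0.004
17.8667 [ 0.20263 -1.13622  0.05979  6.30143] [6.1 5.7 6.4 7.  6.4]
clock: 18.25
tcp_pos: [0.467, 0.0241, 0.2018]
ft_force: [-1.2, -0.8, 6.2]
finger_gap: 0.005
18.45 [ 0.20179 -1.9074  -0.08953  7.25133] [6.2 7.9 8.1 7.1 7. ]
```

```bash
python3 -m handwheel '[[0,0,0.03,0,-1],[0,0,0.06,0,-1],[0,0,0.09,0,-1],[0,0,0.11,0,-1],[0,0,0.11,0,-1]]'|grep -v rot
python3 av.py;  python3 -m handwheel '[[0,0,0.02,0,-1],[0,0,0.03,0,-1],[0,0,0.03,0,-1]]'|grep -v rot
python3 av.py
```

```text
clock: 18.92
tcp_pos: [0.467, 0.0241, 0.2008]
ft_force: [-1.7, 0.7, 8.6]
finger_gap: 0.009
19.1167 [ 0.20085 -1.83851  0.32141  8.4408 ] [8.6 8.6 8.6 7.6 8.8]
clock: 19.42
tcp_pos: [0.467, 0.0241, 0.2006]
ft_force: [-2.3, 0.1, 8.7]
finger_gap: 0.003
19.6167 [ 0.2006  -2.36852 -0.13528  9.23193] [ 8.7  9.3  8.8  9.1 10.2]
```

```bash
python3 -m handwheel '[[0,0,0.01,0,-1],[0,0,0.02,0,-1],[0,0,0.02,0,-1]]'|grep -v rot
python3 av.py;  python3 -m handwheel '[[0,0,0.01,0,-1],[0,0,0.01,0,-1],[0,0,0.01,0,-1]]'|grep -v rot
python3 av.py
```

```text
clock: 19.92
tcp_pos: [0.467, 0.0241, 0.2005]
ft_force: [-2.9, -0.1, 10.2]
finger_gap: 0.003
20.1167 [ 0.20046 -2.39584  0.30146  9.2447 ] [10.2 10.   8.7  8.4  8.9]
clock: 20.42
tcp_pos: [0.467, 0.0241, 0.2004]
ft_force: [-1.4, -0.4, 10.6]
finger_gap: 0.005
20.6167 [ 0.20044 -2.08079  0.27251 10.07366] [10.6  9.3 10.6  9.8 10.2]
```

At about 9.6 N and 4.7–5 mm of travel, the tip is essentially all the way down. Holding here for a bit over 2 s.

```bash
python3 -m handwheel '[[0,0,0,0,-1],[0,0,0,0,-1],[0,0,0,0,-1],[0,0,0,0,-1],[0,0,0,0,-1],[0,0,0,0,-1],[0,0,0,0,-1],[0,0,0,0,-1],[0,0,0,0,-1],[0,0,0,0,-1],[0,0,0,0,-1],[0,0,0,0,-1]]'|grep -v rot
python3 -m handwheel '[[0,0,0,0,-1],[0,0,0,0,-1],[0,0,0,0,-1],[0,0,0,0,-1],[0,0,0,0,-1],[0,0,0,0,-1],[0,0,0,0,-1],[0,0,0,0,-1],[0,0,0,0,-1],[0,0,0,0,-1],[0,0,0,0,-1],[0,0,0,0,-1]]'|grep -v rot
python3 av.py
```

```text
clock: 21.67
tcp_pos: [0.4671, 0.0241, 0.2005]
ft_force: [-2.3, -0.1, 10.0]
finger_gap: 0.007
clock: 22.67
tcp_pos: [0.4671, 0.0241, 0.2005]
ft_force: [-2.7, 0.2, 10.2]
finger_gap: 0.003
22.8667 [ 0.20044 -2.64796  0.33069 10.24798] [10.2 10.5 10.  10.2 10.3]
```

Held steadily at about 10 N for over 2 s. Raising gently now, then moving clear.

```bash
python3 -m handwheel '[[0,0,-0.1,0,-1],[0,0,-0.2,0,-1],[0,0,-0.3,0,-1],[0,0,-0.4,0,-1],[0,0,-0.5,0,-1],[0,0,-0.7,0,-1],[0,0,-1.2,0,-1],[0,0,-2.5,0,-1],[0,0,-4,0,-1],[0,0,-6,0,-1],[0,0,-8,0,-1],[0,0,-9,0,-1]]'|grep -v rot
python3 -c "
from h import *
goal([.40,-.22,.29])"
```

```text
clock: 23.92
tcp_pos: [0.4674, 0.0241, 0.2919]
ft_force: [1.2, -0.4, 0.6]
finger_gap: 0.004
t 23.92 tcp [0.4674 0.0241 0.2919] toolz [ 0.0024 -0.0004 -1.    ] yaw x -112.88 q [-0.112  0.202  1.596 -0.     1.341 -2.855]
F [ 1.23 -0.38  0.57] T [ 0.192 -0.112 -0.026] gap 0.004 F_tool [-0.13 -1.28 -0.57]
shift cm [25.11 -3.28  0.18]
```

```bash
python3 -m handwheel '[[0,0,0,6,-1],[1,0,0,12,-1],[4,-0.5,0,19,-1],[7,-1,0,26,-1],[10,-1.3,0,33,-1],[13,-1.7,0,40,-1],[16,-2.1,0,47,-1],[19,-2.5,0,50,-1],[21,-2.8,0,50,-1],[22,-3,0,50,-1],[22,-3,0,50,-1]]'|grep -v rot
python3 -c "
from h import *
goal([.40,-.22,.29])
d=robot.snapshot('top'); s=robot.snapshot('scene')
cv2.imwrite('pics/top11.png',d['color']);cv2.imwrite('pics/scene11.png',s['color'])
crop(d,293,256,317,280,25,'pics/t11.png'); crop(s,300,180,340,220,15,'pics/s11.png')
P=cloud(d);np.set_printoptions(linewidth=200)
print((P[262:274,298:312,2]*1000).astype(int))"
```

```text
clock: 24.83
tcp_pos: [0.4085, -0.1916, 0.2895]
ft_force: [0.6, -0.5, -0.4]
finger_gap: 0.006
t 24.83 tcp [ 0.4085 -0.1916  0.2895] toolz [-0.0006  0.     -1.    ] yaw x -163.02 q [-0.609  0.174  1.639 -0.     1.33  -2.476]
F [ 0.64 -0.55 -0.45] T [ 0.124 -0.077  0.012] gap 0.006 F_tool [-0.45 -0.71  0.45]
shift cm [ 1.65 -2.46 -0.05]
[[126 124 124 127 124 133 123 124 123 126 124 127 123 123]
 [123 126 124 141 136 140 133 137 138 128 125 124 123 123]
 [122 126 134 137 174 181 176 176 136 137 126 124 122 120]
 [128 138 136 178 178 181 177 177 135 137 128 122 123 124]
 [128 135 177 180 186 183 182 181 172 138 137 128 124 120]
 [127 135 177 179 184 188 184 175 139 137 138 128 125 122]
 [124 134 141 179 178 178 178 177 138 138 135 121 127 128]
 [121 125 136 137 175 176 173 137 133 137 122 127 125 128]
 [123 128 137 133 138 138 140 138 137 138 125 129 125 125]
 [122 127 125 124 136 134 133 139 128 124 127 122 125 122]
 [126 128 126 125 126 128 127 126 125 127 125 120 121 127]
 [116 121 126 130 125 124 126 125 127 123 122 122 122 120]]
```

View pics/t11.png

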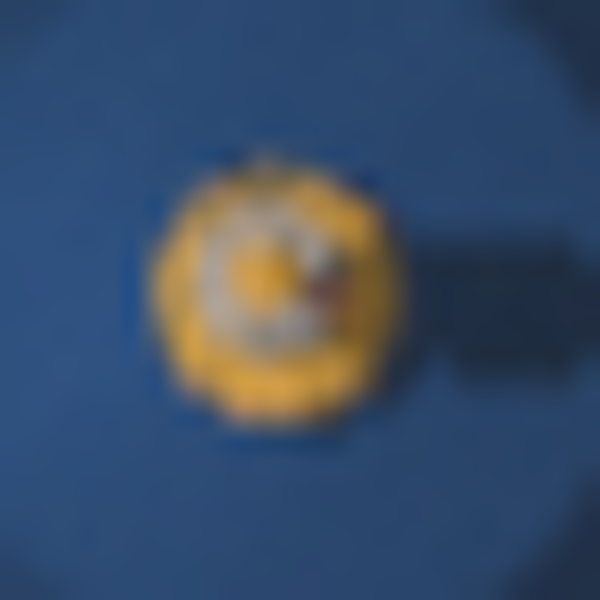

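View pics/s11.png

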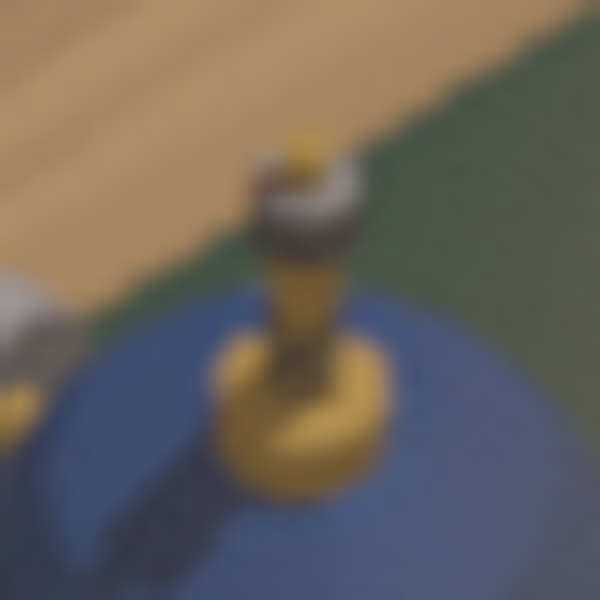

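View pics/top11.png

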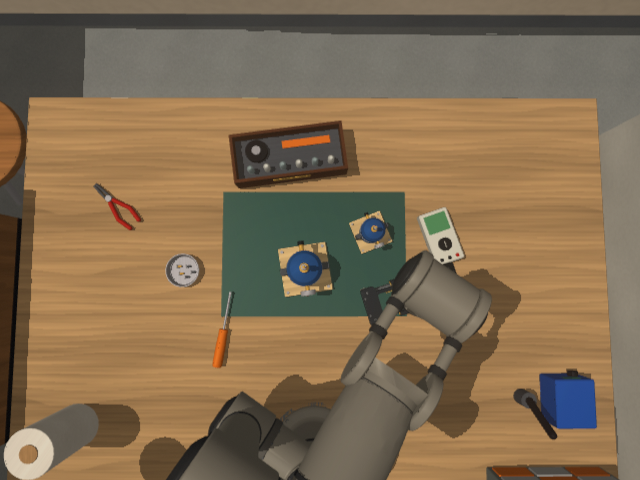

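The top crop shows the red mark moved from (238,232) to (330,295), about 229° anticlockwise. That fits a start of about 0.2 rad and the wrist torque rise at about 230°. The nut top depth is about 177–178 mm and the tip is back at about 184 mm. Radio, meter, dish and screwdriver are at the same pixels as in the first picture, and the hand is clear.

```bash
python3 -c "
from cell import robot
print(robot.job_done())"
```

```text
the job is handed in; nothing more can be done
None
```

I unscrewed the lock nut on the large blue tank to its upper stop, pressed the brass tip almost fully down for over 2 s, then let it spring back. The hand is parked clear, and I handed the job in at about 25 s.

- **Nut:** I gripped it at 18 N and turned it in one go, then gripped it again at 25 N to check the stop. The wrist turned 42° further while the red mark stayed put. In the final pictures the mark has gone round about 229° (±10°) and the nut top is at about 177.5 mm.
- **Press:** The fingertips met the tip at about z 0.183 m. I pressed it about 4.7–5 mm; the force averaged about 10 N, with a highest reading of 10.6 N.
- **After:** Tip depth is back to about 184 mm. The radio, meter, dish and screwdriver are at the same pixels as in the first picture, and the force readings are near zero.
- **Weak checks:** The wrist torque was too noisy to confirm the stop (−0.11 and −0.17 N m, but also near zero), so I relied on the red mark and the nut's height. The camera's depth noise was about ±2 mm.

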